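Level the appliance shelf under load

ROBOT

A 6-joint arm with a two-finger parallel gripper is mounted at the origin on the work surface. World frame = base frame: x ahead of the robot, y to its left, z up, the work surface at z = 0. Lengths are in m, angles in degrees, forces in N, time in s.
With the tool pointing down it reaches from about 0.3 to 0.75 m from the base axis. Payload 8.5 kg.
Tool frame: the origin (TCP) lies between the finger pads; the fingertips stand env.finger_overhang ahead of it and the grasp point (between the pads) lies 2 mm behind it (env.finger_overhang is the distance from the TCP to the fingertips, in m); z points along the fingers, y is the line along which they close (so a half turn about z gives the same grasp; the last joint's range is limited). The gripper opens to 85 mm and grips with 20 to 120 N. Pads are 22 mm wide; open, the fingers measure 114 mm over their backs; the gripper's body (76 mm by 85 mm) begins 54 mm behind the grasp point. The pads swing forward as they close: fully open they stand 13 mm farther back than shut.
Start: joints at [-88.138, 21.807, 74.336, -0, 83.858, -12.336], TCP at [0.135, -0.533, 0.248] pointing down, gripper open.
Joint ranges: [-178.18, 178.18], [-50.72, 133.34], [12.68, 142.11], [-81.47, 261.47], [9.98, 163.14], [-165.26, 165.26]. Speed limits (degrees/s): [136.94, 136.94, 180, 180, 180, 180].

INTERFACE

Orientations are given as a 3x3 rotation matrix whose columns are the frame's x, y, z axes.
In Python, from rig import env gives the robot as it stands. The module is installed in compiled form; this text tells all that it offers.
- The arm moves only by the tool jog_arm, never from a script. Its arguments are lists of equal length, an entry for each row: "hand": the finger opening in m, from 0 to 0.0854; "travel": the shift along the world's x, y, z in m, a list of three; "yaw": the turn about the world's z in rad. A call has exactly 5 rows; each row shifts and turns the commanded pose from where the row before left it; what a row does not reach is not made up. A row lasts 1/8 s, in which the tool goes at most 62.5 mm and 10.7 degrees, less where a joint would pass 70% of its speed; a pose out of reach is approached as far as the arm can. A call is refused whole if a number of a shift passes 0.0625 or a number of a turn 0.188, either way. A call with a gripper value outside its range is refused whole. The fingers move at their own pace and stop on an object; "grip_force" is the grip in N (left out, the last holds). Time passes only in rows, so rows that do not move let the fingers close, or fill a call up. It gives the time, the measured TCP pose, the force, the opening and the grip force at its end, in the units of the state.
- env.observe(): the state, without advancing time (a new reading comes with each control period).
- env.get_image(name): name is "scene" or "top"; returns the picture (420x560x3 uint8, red, green, blue); there is no depth.
- env.calibration(name): a dict with "fx", "fy", "cx", "cy" (pixels), "position" and "rotation" of the camera in the world. Camera axes: x right, y down, z forward; pixel columns grow to the right and rows downward; lengths in m; the calibration is good to about 2 mm. A picture is of the moment at which its call begins. calibration takes no time and is no camera call.
- env.close_job(): hands the job in; it is judged then, once.
The state is a dict: "time_s": time; "q": joint angles; "qvel": joint speeds; "joint_efforts": joint torques, N m; "position": TCP position; "tool_rot": TCP orientation; "ft_force": force on the tool from outside, world axes, zero at the start; "wrist_torque": the same for the moment, N m; "grip_width": finger opening in m; "gripper_force": force on a finger pad.
Only numpy, scipy, OpenCV 4.12 (cv2) and the standard library are available. Lean on these libraries where they do the work, as an engineer would, in place of code of your own. Each camera call takes 0.05 s, during which the arm holds its last target. There are 200 camera calls.

TASK

Set the spirit level on the little white appliance shelf, lengthwise (pointing at the foot's knob, either way round, with its vial up) and about midway along, and let go of it. Then turn the black knob of the shelf's levelling foot so that the bubble stands in the middle, between the two black rings, while you press down on top of the spirit level firmly enough (about 10 N) to sink the sprung shelf fully onto its stops. Finish while still pressing like that with the bubble centred: do not let up at the end, and leave the jar on the shelf where it stands.

Things in the scene. Friction and masses are not known exactly. Their poses are not given: they have to be found in the camera images.
- level_mid (a point): centre (half-way up) of the spirit level: a loose aluminium bar 200 mm long (its y axis), 30 mm wide (x), 45 mm high (z up), about 0.25 kg, lying on the table at the robot's left at the start, vial up. The glass vial, 72 mm long, sits in a window in the middle of its top and is read from above; the two black rings on it are 11 mm either side of the middle. The whole top, window included, is flat and solid and may be gripped or pressed anywhere
- bubble (a joint): where the white bubble (16 mm long) stands along the spirit level's own y axis, in m, 0 = centred between the rings, range -0.026 to 0.026. It goes to the higher end: +0.4 mm for each 0.001 rad by which the level's +y end is higher. It takes about 1 s to settle
- shelf_top (a point): middle of the top face of the white shelf board: 160 mm (x) by 320 mm (y), about 102 mm above the table when level (98 to 105 mm as it tilts). Its y axis points along the board to the foot's knob, z up. The board is hinged on a pivot along x, 150 mm from this point on the -y side (17 mm below the top face); its +y end goes up and down. With the board sunk on its stops, the +y end is too low at the start, by 0.015 to 0.047 rad
- deck (a joint): how far the board has sunk on its sprung rubber pads, rad: 0 = up, 0.02 = fully down on the stops, 6 mm lower at the +y end (0.018 and more counts as fully down). With nothing but the spirit level on it, it stays up, near 0; a push of 2 to 5 N down on the spirit level sinks it fully, and it springs back when let go. Sinking tilts the board by just this angle, so that the bubble moves by up to 8 mm when it is pressed
- foot (a joint): turn of the levelling foot's knob, rad, growing clockwise seen from above, range -2.2 to 2.2. Each radian clockwise raises the shelf's +y end (tilts the board) by 0.03 rad (a quick thread); it stays where it is left; stiff, about 0.2 N m. The knob itself turns but does not rise. The angle at which the shelf is level differs each time and must be found from the bubble
- foot_grip (a point): middle of the grip bar of the levelling foot's knob, on its axis, 195 mm from the shelf unit's centre on the shelf's +y side, 154 mm above the table: a black upright bar 50 mm long (this point's x axis), 14 mm thick (y), 32 mm high, top at 170 mm, on a disc 40 mm across whose top is 138 mm above the table; nothing within 60 mm of it at its height. Pinch it across its thickness from above
- jar: amber glass jar with a lid, 44 mm across, 55 mm tall, standing on the shelf in the corner at its -y (pivot) end and far (+x) side; origin at its underside
There are look-alikes about, which are no part of the job. Leave any purple look-alike of the part that bears level_mid alone.

How it is judged:
By the outcome, as a careful person would: the job done as asked, in the order asked, and still so for the second after the job is handed in, while the arm keeps its last pose, push and grip.
It also fails if it takes over 64 s, if anything falls off the work surface, if the arm or the gripper's body presses on something with over 40 N, if the wrist force passes 120 N, or if a joint passes its speed limit or range.

## Working session

There is one attempt and no reset: what is moved stays moved. The work goes in short steps, Python scripts to look and compute and a tool call to move; the robot and the scene stay as the last step left them, time stands still between calls to the robot, and variables do not carry over. Pictures are saved under pics/ and viewed, at most 10 in all, crops included, and the job is handed in when it is done.

Besides the shell and the picture viewer there is one more tool, called after ">>>" as name([rows], argument=value, ...), one row to a line, values as JSON. jog_arm: Moves the arm, as the interface text tells. Its arguments: {"type":"object","properties":{"hand":{"type":"array"},"travel":{"type":"array"},"yaw":{"type":"array"},"grip_force":{"type":"number"}},"required":["hand","travel","yaw"]}

```bash
mkdir -p pics; cat > h.py <<'E'
import numpy as np, cv2
from rig import env
def shot(n,f=None):
    im=env.get_image(n)
    if f: cv2.imwrite('pics/'+f,im[:,:,::-1])
    return im
def px2w(n,u,v,z):
    c=env.calibration(n); R=np.array(c['rotation']); p=np.array(c['position'])
    d=R@np.array([(u-c['cx'])/c['fx'],(v-c['cy'])/c['fy'],1]); return p+d*(z-p[2])/d[2]
def w2px(n,P):
    c=env.calibration(n); R=np.array(c['rotation']); q=R.T@(np.array(P)-np.array(c['position']))
    return c['cx']+c['fx']*q[0]/q[2], c['cy']+c['fy']*q[1]/q[2]
E
python3 - <<'E'
from h import *
a=shot('scene'); b=shot('top')
cv2.imwrite('pics/a1.png',a[:,:,::-1]);cv2.imwrite('pics/b1.png',b[:,:,::-1])
for n in('scene','top'):
    c=env.calibration(n);print(n,c['fx'],np.round(c['position'],3),np.round(c['rotation'],2).tolist())
o=env.observe();print(env.finger_overhang,o['time_s'],o['position'],np.round(o['tool_rot'],3).tolist(),o['ft_force'],o['grip_width'])
E
```

```text
scene 404.19704441224934 [0.987 0.708 0.732] [[-0.77, 0.4, -0.49], [0.64, 0.47, -0.61], [-0.01, -0.78, -0.62]]
top 397.05627194888467 [0.412 0.091 1.029] [[0.02, -0.99, 0.12], [-1.0, -0.02, 0.0], [0.0, -0.12, -0.99]]
0.017 0.1 [ 0.13489161 -0.53296723  0.24777902] [[0.969, 0.245, -0.0], [0.245, -0.969, 0.001], [0.0, -0.001, -1.0]] [-0.0444897   0.18002221  0.92940652] 0.08561811974874017
```

View pics/a1.png

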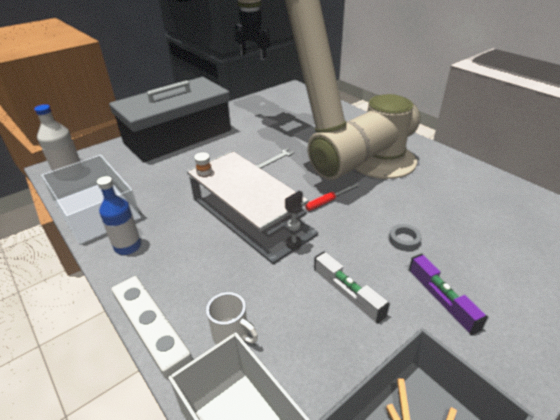

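View pics/b1.png

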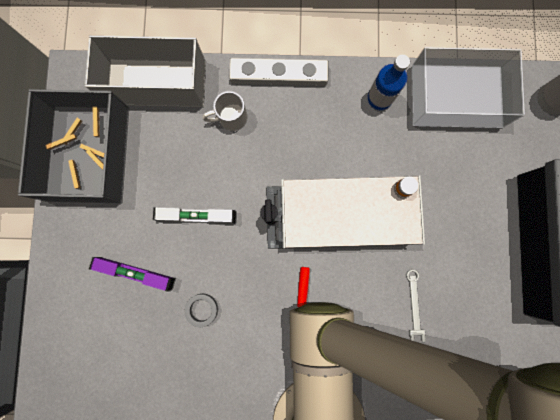

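The top view shows the silver level at (194,215), a purple look-alike at (131,273) and a white socket strip at (278,70). The shelf is centred near (352,212), with its knob at (269,212) and the jar at (407,187). I choose the silver one with the green vial at (194,215).

```bash
python3 - <<'E'
from h import *
b=cv2.imread('pics/b1.png'); hsv=cv2.cvtColor(b,cv2.COLOR_BGR2HSV)
# level: bright low-sat in ROI plus black caps: use vial green + white
def rect(m,off):
    c=max(cv2.findContours(m,0,1)[0],key=cv2.contourArea)
    return cv2.minAreaRect(c)
x0,y0,x1,y1=140,195,250,235
roi=b[y0:y1,x0:x1]; g=cv2.cvtColor(roi,cv2.COLOR_BGR2GRAY); bg=np.median(g)
m=((np.abs(g.astype(int)-bg)>30)*255).astype('uint8'); m=cv2.morphologyEx(m,cv2.MORPH_CLOSE,np.ones((5,5)))
r=rect(m,0); pts=cv2.boxPoints(r)+[x0,y0]; W=np.array([px2w('top',u,v,.045)[:2] for u,v in pts])
print('level',r,W.round(3).tolist(),W.mean(0))
h=hsv[y0:y1,x0:x1]; gm=((h[:,:,1]>90)&(h[:,:,0]>40)&(h[:,:,0]<90)); v,u=np.nonzero(gm); print('vial',px2w('top',u.mean()+x0,v.mean()+y0,.045), u.min()+x0,u.max()+x0)
x0,y0,x1,y1=278,165,435,262
roi=b[y0:y1,x0:x1].astype(int); m=((roi.min(2)>165)*255).astype('uint8'); m=cv2.morphologyEx(m,cv2.MORPH_OPEN,np.ones((5,5)))
r=rect(m,0); pts=cv2.boxPoints(r)+[x0,y0]; W=np.array([px2w('top',u,v,.102)[:2] for u,v in pts])
print('shelf',r,W.round(3).tolist(),W.mean(0))
print('knob',px2w('top',269,212,.17))
s=cv2.resize(b[165:260,140:440],None,fx=2.6,fy=2.6,interpolation=cv2.INTER_CUBIC)
cv2.imwrite('pics/c1.png',s)
E
```

```text
level ((54.1278076171875, 21.090662002563477), (84.10960388183594, 16.022258758544922), 1.6602823734283447) [[0.475, 0.423], [0.515, 0.424], [0.514, 0.214], [0.474, 0.214]] [0.49420013 0.31870902]
vial [0.49687813 0.32173837 0.045     ] 180 206
shelf ((73.29801177978516, 46.22783660888672), (67.8904800415039, 139.0852508544922), 88.40885925292969) [[0.582, 0.105], [0.599, -0.225], [0.439, -0.227], [0.422, 0.096]] [ 0.51030569 -0.0625495 ]
knob [0.49642743 0.1276583  0.17      ]
```

View pics/c1.png

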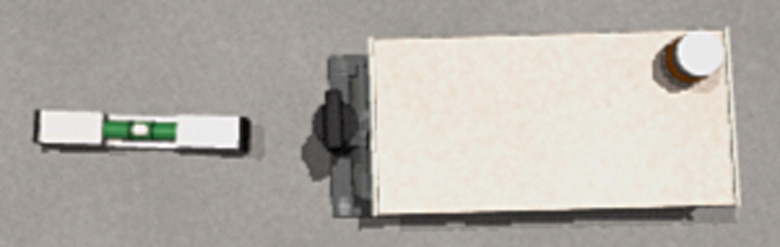

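```bash
python3 - <<'E'
from h import *
P=lambda x,y,z:px2w('top',140+(x-.8)/2.6,165+(y-.8)/2.6,z)
L=np.array([P(*p,.045) for p in[(37,109),(248,117),(248,153),(36,145)]])[:,:2]
print('level',L.round(3).tolist(),L.mean(0), np.degrees(np.arctan2(*((L[0]+L[3]-L[1]-L[2])[::1]))))
S=np.array([P(*p,.102) for p in[(369,38),(728,29),(738,204),(374,215)]])[:,:2]
print('shelf',S.round(3).tolist(),S.mean(0))
for a,b in((0,1),(3,2)): d=S[a]-S[b];print(np.linalg.norm(d),np.degrees(np.arctan2(-d[0],d[1])))
for p in[(334,90),(336,153),(335,121)]:print(P(*p,.17))
print('jar',P(697,53,.157))
E
```

```text
level [[0.515, 0.42], [0.513, 0.218], [0.478, 0.216], [0.481, 0.419]] [0.49673219 0.31815906] 0.8229932973573415
shelf [[0.582, 0.103], [0.598, -0.224], [0.439, -0.231], [0.421, 0.094]] [ 0.50988482 -0.06441186]
0.32751599751941823 2.8136051131783595
0.3256279625392548 3.0657246448852433
[0.52418878 0.13028707 0.17      ]
[0.47132535 0.12711727 0.17      ]
[0.49808304 0.12870843 0.17      ]
jar [ 0.56513607 -0.1786725   0.157     ]
```

>>> jog_arm([
  [0.05,0.035,0],
  [0.05,0.035,0],
  [0.05,0.035,0],
  [0.05,0.035,0],
  [0.05,0.035,0],
], hand=[0.085,0.085,0.085,0.085,0.085], yaw=[0.13,0.13,0.13,0.13,0.13])

```text
time_s: 0.72
position: [0.3862, -0.3567, 0.2482]
tool_rot: [[0.62, 0.785, -0.0], [0.785, -0.62, 0.0], [0.0, -0.0, -1.0]]
ft_force: [0.5, -0.3, 0.5]
grip_width: 0.0843
gripper_force: 0.0
```

>>> jog_arm([
  [0.022,0.058,0],
  [0.022,0.058,0],
  [0.022,0.058,0],
  [0.022,0.058,0],
  [0.022,0.058,0],
], hand=[0.085,0.085,0.085,0.085,0.085], yaw=[0.13,0.13,0.13,0.13,0.13])

```text
time_s: 1.35
position: [0.4952, -0.0662, 0.2482]
tool_rot: [[0.019, 1.0, -0.0], [1.0, -0.019, 0.0], [0.0, -0.0, -1.0]]
ft_force: [0.7, 0.3, -0.1]
grip_width: 0.0849
gripper_force: 0.0
```

>>> jog_arm([
  [0,0.058,0],
  [0,0.058,0],
  [0,0.058,0],
  [0,0.058,0],
  [0,0.058,0],
], hand=[0.085,0.085,0.085,0.085,0.085], yaw=[0,0,0,0,0])

```text
time_s: 1.98
position: [0.4945, 0.2237, 0.2481]
tool_rot: [[0.023, 1.0, -0.0], [1.0, -0.023, -0.0], [-0.0, -0.0, -1.0]]
ft_force: [1.5, -1.6, -0.6]
grip_width: 0.0854
gripper_force: 0.0
```

>>> jog_arm([
  [0.002,0.048,0],
  [0,0.048,0],
  [0,0,-0.055],
  [0,0,-0.055],
  [0,0,-0.04],
], hand=[0.085,0.085,0.085,0.085,0.085], yaw=[0.008,0,0,0,0])

```text
time_s: 2.6
position: [0.4959, 0.3176, 0.0957]
tool_rot: [[0.015, 1.0, -0.003], [1.0, -0.015, -0.001], [-0.001, -0.003, -1.0]]
ft_force: [0.2, -0.3, 0.7]
grip_width: 0.0849
gripper_force: 0.0
```

```bash
python3 - <<'E'
from h import *
a=shot('scene');b=shot('top')
A=cv2.resize(a[220:340,290:430],(420,360),interpolation=cv2.INTER_CUBIC);B=cv2.resize(b[160:270,130:260],(380,360)[0:2],interpolation=cv2.INTER_CUBIC)
cv2.imwrite('pics/d1.png',np.hstack([A,B])[:,:,::-1]); o=env.observe();print(o['position'])
E
```

```text
[0.4948011 0.3169634 0.0941555]
```

View pics/d1.png

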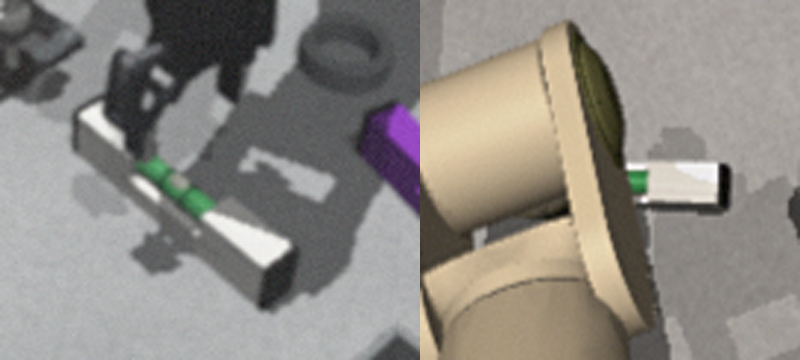

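The crop shows the gripper above the silver level, with the vial at crop (175,182) in the left panel and the fingers straddling it. I descend and grip.

>>> jog_arm([
  [0.002,0.003,-0.03],
  [0,0,-0.034],
  [0,0,0],
  [0,0,0],
  [0,0,0],
], hand=[0.085,0.085,0.06,0.02,0.02], yaw=[0,0,0,0,0], grip_force=40)

```text
time_s: 3.32
position: [0.4997, 0.3212, 0.0362]
tool_rot: [[0.015, 1.0, 0.003], [1.0, -0.015, 0.001], [0.001, 0.003, -1.0]]
ft_force: [-0.1, 0.1, -0.2]
grip_width: 0.0318
gripper_force: 0.0
```

>>> jog_arm([
  [0,0,0],
  [0,0,0],
  [0,0,0.03],
  [0,0,0.05],
  [0,0,0.05],
], hand=[0.02,0.02,0.02,0.02,0.02], yaw=[0,0,0,0,0])

```text
time_s: 3.95
position: [0.4985, 0.3207, 0.1663]
tool_rot: [[0.015, 1.0, -0.0], [1.0, -0.015, -0.0], [-0.0, -0.0, -1.0]]
ft_force: [0.5, 0.0, -3.8]
grip_width: 0.0292
gripper_force: 40.8
```

>>> jog_arm([
  [0,0,0.05],
  [0,-0.02,0.03],
  [0.002,-0.05,0],
  [0.002,-0.055,0],
  [0.002,-0.055,0],
], hand=[0.02,0.02,0.02,0.02,0.02], yaw=[0,0,0,0.033,0.033])

```text
time_s: 4.58
position: [0.5043, 0.1393, 0.245]
tool_rot: [[-0.053, 0.999, 0.001], [0.999, 0.053, -0.0], [-0.0, 0.001, -1.0]]
ft_force: [0.6, -0.2, -2.8]
grip_width: 0.0297
gripper_force: 40.9
```

>>> jog_arm([
  [0.002,-0.055,0],
  [0.002,-0.055,0],
  [0,-0.05,0],
  [0,-0.04,0],
  [0,0,0],
], hand=[0.02,0.02,0.02,0.02,0.02], yaw=[0,0,0,0,0])

```text
time_s: 5.2
position: [0.5086, -0.0615, 0.2447]
tool_rot: [[-0.047, 0.999, 0.0], [0.999, 0.047, -0.0], [-0.0, 0.0, -1.0]]
ft_force: [0.3, 0.2, -3.4]
grip_width: 0.029
gripper_force: 40.9
```

```bash
python3 - <<'E'
from h import *
a=shot('scene');b=shot('top');o=env.observe();print(o['position'],np.round(o['tool_rot'],3).tolist(),o['grip_width'])
A=cv2.resize(a[90:270,170:350],(400,400),interpolation=cv2.INTER_CUBIC);B=cv2.resize(b[150:270,260:440],(400,400*120//180))
B=np.vstack([B,np.zeros((400-B.shape[0],400,3),'uint8')])
cv2.imwrite('pics/e1.png',np.hstack([A,B])[:,:,::-1])
E
```

```text
[ 0.50857527 -0.05905276  0.2446527 ] [[-0.05, 0.999, 0.0], [0.999, 0.05, 0.0], [0.0, 0.0, -1.0]] 0.02941680815965328
```

View pics/e1.png

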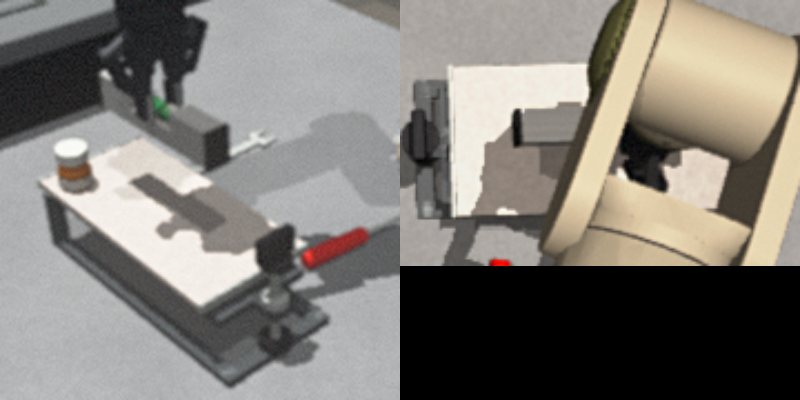

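The crop shows the level held upright above the shelf, aligned along it, and the jar undisturbed at crop (72,165). Lowering it now.

>>> jog_arm([
  [0,-0.006,-0.03],
  [0,0,-0.03],
  [0,0,-0.025],
  [0,0,-0.01],
  [0,0,-0.005],
], hand=[0.02,0.02,0.02,0.02,0.02], yaw=[0,0,0,0,0])

```text
time_s: 5.92
position: [0.5091, -0.0646, 0.1446]
tool_rot: [[-0.052, 0.999, 0.0], [0.999, 0.052, -0.0], [-0.0, 0.0, -1.0]]
ft_force: [0.2, -0.3, -2.2]
grip_width: 0.0295
gripper_force: 40.8
```

>>> jog_arm([
  [0,0,-0.002],
  [0,0,0],
  [0,0,0],
  [0,0,0],
  [0,0,0],
], hand=[0.02,0.02,0.02,0.02,0.02], yaw=[0,0,0,0,0])

```text
time_s: 6.55
position: [0.5089, -0.0652, 0.1424]
tool_rot: [[-0.051, 0.999, 0.0], [0.999, 0.051, -0.0], [-0.0, 0.0, -1.0]]
ft_force: [0.6, 0.3, -3.6]
grip_width: 0.0294
gripper_force: 40.8
```

>>> jog_arm([
  [0,0,-0.002],
  [0,0,0],
  [0,0,-0.001],
  [0,0,0],
  [0,0,0],
], hand=[0.02,0.02,0.02,0.02,0.02], yaw=[0,0,0,0,0])

```text
time_s: 7.18
position: [0.5089, -0.0652, 0.1393]
tool_rot: [[-0.051, 0.999, -0.0], [0.999, 0.051, -0.0], [-0.0, -0.0, -1.0]]
ft_force: [0.8, -0.3, -1.8]
grip_width: 0.0296
gripper_force: 40.8
```

>>> jog_arm([
  [0,0,-0.001],
  [0,0,0],
  [0,0,0],
  [0,0,0],
  [0,0,0],
], hand=[0.02,0.02,0.04,0.05,0.06], yaw=[0,0,0,0,0])

```text
time_s: 7.8
position: [0.509, -0.0652, 0.1385]
tool_rot: [[-0.051, 0.999, 0.001], [0.999, 0.051, -0.0], [-0.0, 0.0, -1.0]]
ft_force: [0.7, -0.4, 0.0]
grip_width: 0.0599
gripper_force: 0.0
```

>>> jog_arm([
  [0,0,0],
  [0,0,0.03],
  [0,0,0.04],
  [0,0.03,0.04],
  [0,0.05,0],
], hand=[0.07,0.07,0.07,0.07,0.07], yaw=[0,0,0,0,0])

```text
time_s: 8.43
position: [0.51, 0.0147, 0.2513]
tool_rot: [[-0.049, 0.999, 0.006], [0.999, 0.049, -0.001], [-0.002, 0.006, -1.0]]
ft_force: [-0.0, 0.6, -1.0]
grip_width: 0.0701
gripper_force: 0.0
```

>>> jog_arm([
  [0,0.055,0.01],
  [0,0.058,0],
  [0,0,0],
  [0,0,0],
  [0,0,0],
], hand=[0.07,0.07,0.07,0.07,0.07], yaw=[0.15,0.15,0.15,0.15,0.15])

```text
time_s: 9.05
position: [0.5088, 0.1281, 0.2583]
tool_rot: [[-0.722, 0.692, -0.0], [0.692, 0.722, -0.0], [0.0, -0.0, -1.0]]
ft_force: [-0.0, 0.1, 0.4]
grip_width: 0.0697
gripper_force: 0.0
```

```bash
python3 - <<'E'
from h import *
a=shot('scene');b=shot('top');o=env.observe();print(o['time_s'],o['position'],o['q'],o['grip_width'])
A=cv2.resize(a[110:270,170:330],(400,400),interpolation=cv2.INTER_CUBIC);B=cv2.resize(b[150:270,260:440],(400,400*120//180))
B=np.vstack([B,np.zeros((400-B.shape[0],400,3),'uint8')])
cv2.imwrite('pics/f1.png',np.hstack([A,B])[:,:,::-1])
E
```

```text
9.15 [0.50883757 0.12788433 0.25830455] [ 1.16665028e+00  1.88411796e+01  7.72455923e+01 -5.65970091e-04
  8.39178046e+01 -4.47954848e+01] 0.0699160376296852
```

View pics/f1.png

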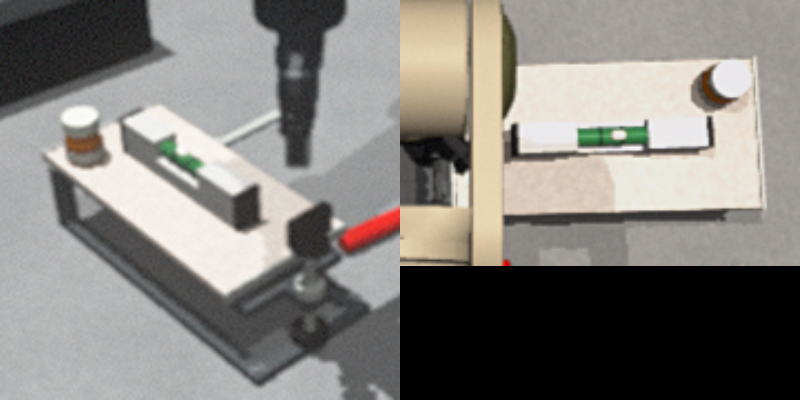

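The crop shows the level resting lengthwise mid-shelf, vial up, with the bubble off-centre towards the -y end (crop 620,134). The jar is in place. Next I measure the bubble and go to the knob.

```bash
cat >> h.py <<'E'
def bub(n,zt=.147,cxy=(.509,-.065),yaw=.051,dbg=None):
    """bubble offset from vial middle along +y of shelf, mm, + extents of the vial"""
    im=shot(n); ax=np.array([-np.sin(yaw),np.cos(yaw)]); px=np.array([np.cos(yaw),np.sin(yaw)])
    # rectify level top plane: 4 px per mm along y, 4 along x
    s=4;L,Wd=110,20
    src=[];dst=[]
    for a in(-L,L):
        for b in(-Wd,Wd):
            p=np.array(cxy)+ax*a/1e3+px*b/1e3; src.append(w2px(n,[*p,zt])); dst.append([(a+L)*s/1.,(Wd-b)*s])
    H=cv2.getPerspectiveTransform(np.float32(src),np.float32(dst))
    r=cv2.warpPerspective(im,H,(2*L*s,2*Wd*s),flags=cv2.INTER_CUBIC)
    if dbg: cv2.imwrite('pics/'+dbg,cv2.resize(r,(770,140))[:,:,::-1])
    h=cv2.cvtColor(r,cv2.COLOR_RGB2HSV); g=(h[:,:,0]>40)&(h[:,:,0]<90)&(h[:,:,1]>90)
    rows=g.sum(1); k=int(np.average(np.arange(len(rows)),weights=rows)); 
    band=slice(k-6,k+7); cols=np.nonzero(g[band].sum(0)>4)[0]; lo,hi=cols.min(),cols.max()
    S=255-h[band,lo:hi+1,1].mean(0).astype(float); V=h[band,lo:hi+1,2].mean(0); br=r[band,lo:hi+1,0].mean(0).astype(float)
    w=(br>(br.min()+br.max())/2); c=np.nonzero(w)[0]+lo
    return (c.mean()-(lo+hi)/2)/s,(lo/s-L,hi/s-L),(c.min()/s-L,c.max()/s-L),k
E
python3 - <<'E'
from h import *
print(bub('top',dbg='t.png'));print(bub('scene',dbg='s.png'))
a=cv2.imread('pics/t.png');b=cv2.imread('pics/s.png');cv2.imwrite('pics/g1.png',np.vstack([a,b]))
E
```

```text
(np.float64(-6.375), (np.float64(-32.75), np.float64(35.5)), (np.float64(-12.25), np.float64(2.25)), 95)
(np.float64(-1.25), (np.float64(-20.75), np.float64(36.75)), (np.float64(0.0), np.float64(13.5)), 25)
```

>>> jog_arm([
  [-0.0105,0.0005,0],
  [0,0,0],
  [0,0,0],
  [0,0,0],
  [0,0,0],
], hand=[0.07,0.07,0.07,0.07,0.07], yaw=[0.165,0.165,0.165,0.165,0.165])

```text
time_s: 9.88
position: [0.4984, 0.1282, 0.2583]
tool_rot: [[-0.998, -0.058, 0.0], [-0.058, 0.998, -0.0], [-0.0, -0.0, -1.0]]
ft_force: [0.3, 0.6, 0.3]
grip_width: 0.0701
gripper_force: 0.0
```

View pics/g1.png

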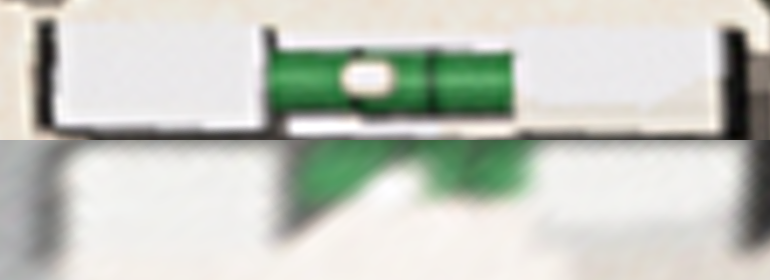

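The top view puts the bubble 6.4 mm to the -y side unpressed. Allowing for the 0.02 rad sink, that needs about 1.2 rad clockwise. Gripping the knob now.

>>> jog_arm([
  [0,0,-0.05],
  [0,0,-0.048],
  [0,0,0],
  [0,0,0],
  [0,0,0],
], hand=[0.07,0.07,0.05,0.005,0.005], yaw=[0,0,0,0,0], grip_force=60)

```text
time_s: 10.5
position: [0.4993, 0.1292, 0.1624]
tool_rot: [[-0.999, -0.054, 0.004], [-0.054, 0.999, 0.003], [-0.004, 0.002, -1.0]]
ft_force: [-3.3, 39.5, 10.4]
grip_width: 0.0156
gripper_force: 19.4
```

>>> jog_arm([
  [0,0,0],
  [0,0,0],
  [0,0,0],
  [0,0,0],
  [0,0,0],
], hand=[0.005,0.005,0.005,0.005,0.005], yaw=[0,0,0,0,0])

```text
time_s: 11.12
position: [0.4992, 0.1306, 0.1626]
tool_rot: [[-0.998, -0.056, 0.005], [-0.056, 0.998, 0.005], [-0.005, 0.004, -1.0]]
ft_force: [0.5, 14.6, 4.8]
grip_width: 0.0128
gripper_force: 60.6
```

>>> jog_arm([
  [0,0.0025,0.001],
  [0,0,0],
  [0,0,0],
  [0,0,0],
  [0,0,0],
], hand=[0.005,0.005,0.005,0.005,0.005], yaw=[0,0,-0.12,-0.12,-0.12])

```text
time_s: 11.75
position: [0.4993, 0.1317, 0.1627]
tool_rot: [[-0.953, 0.304, 0.004], [0.304, 0.953, 0.002], [-0.003, 0.003, -1.0]]
ft_force: [2.3, 7.2, 3.1]
grip_width: 0.0131
gripper_force: 60.8
```

>>> jog_arm([
  [0,0,0],
  [0,0,0],
  [0,0,0],
  [0,0,0],
  [0,0,0],
], hand=[0.005,0.005,0.005,0.005,0.005], yaw=[-0.12,-0.12,-0.12,-0.12,-0.12])

```text
time_s: 12.38
position: [0.5001, 0.1329, 0.1627]
tool_rot: [[-0.615, 0.788, 0.006], [0.788, 0.615, 0.005], [0.0, 0.007, -1.0]]
ft_force: [8.0, 16.3, 0.8]
grip_width: 0.0128
gripper_force: 60.5
```

>>> jog_arm([
  [0,0,0],
  [0,0,0],
  [0,0,0],
  [0,0,0],
  [0,0,0],
], hand=[0.005,0.005,0.005,0.005,0.005], yaw=[-0.12,-0.12,0,0,0])

```text
time_s: 13.0
position: [0.5006, 0.1332, 0.1627]
tool_rot: [[-0.413, 0.911, 0.007], [0.911, 0.413, 0.006], [0.002, 0.009, -1.0]]
ft_force: [11.3, 17.5, -1.2]
grip_width: 0.013
gripper_force: 60.3
```

```bash
python3 - <<'E'
from h import *
o=env.observe(); print(o['wrist_torque'])
print(bub('top'))
cv2.imwrite('pics/k.png',np.hstack([shot('top')[150:270,250:440],shot('scene')[110:230,170:330]])[:,:,::-1])
E
```

```text
[ 2.25419721 -1.2172971  -0.03605811]
(np.float64(7.5), (np.float64(-36.0), np.float64(32.0)), (np.float64(-1.75), np.float64(12.75)), 92)
```

>>> jog_arm([
  [0,0,0],
  [0,0,0],
  [0,0,0.03],
  [0,0,0.04],
  [0,-0.03,0.03],
], hand=[0.03,0.05,0.06,0.06,0.06], yaw=[0,0,0,0,0])

```text
time_s: 13.78
position: [0.4982, 0.1012, 0.2631]
tool_rot: [[-0.415, 0.91, 0.001], [0.91, 0.415, 0.0], [-0.0, 0.001, -1.0]]
ft_force: [1.6, -1.2, 0.4]
grip_width: 0.0599
gripper_force: 0.0
```

>>> jog_arm([
  [0.003,-0.055,0],
  [0.003,-0.055,0],
  [0.003,-0.055,0],
  [0.003,-0.055,0],
  [0,0,0],
], hand=[0.0,0.0,0.0,0.0,0.0], yaw=[-0.09,-0.09,-0.09,-0.09,0])

```text
time_s: 14.4
position: [0.5101, -0.1226, 0.261]
tool_rot: [[-0.06, 0.998, -0.001], [0.998, 0.06, -0.0], [-0.0, -0.001, -1.0]]
ft_force: [-0.3, 0.0, 0.2]
grip_width: 0.0
gripper_force: 0.0
```

```bash
python3 - <<'E'
from h import *
o=env.observe(); print(o['time_s'],o['position'],o['ft_force'],o['grip_width'])
print(bub('top',dbg='t2.png'))
a=shot('scene')
A=cv2.resize(a[110:250,170:330],(457*8//8,400),interpolation=cv2.INTER_CUBIC)
T=cv2.resize(shot('top')[150:270,260:440],(343,229)); T=np.vstack([T,np.zeros((400-229,343,3),'uint8')])
cv2.imwrite('pics/m1.png',np.hstack([A,T])[:,:,::-1])
E
```

```text
14.4 [ 0.51009186 -0.12258807  0.26102951] [-0.33715788  0.04129104  0.2044238 ] 1.567702044853323e-05
(np.float64(9.125), (np.float64(-36.5), np.float64(32.75)), (np.float64(-0.25), np.float64(14.75)), 92)
```

View pics/m1.png

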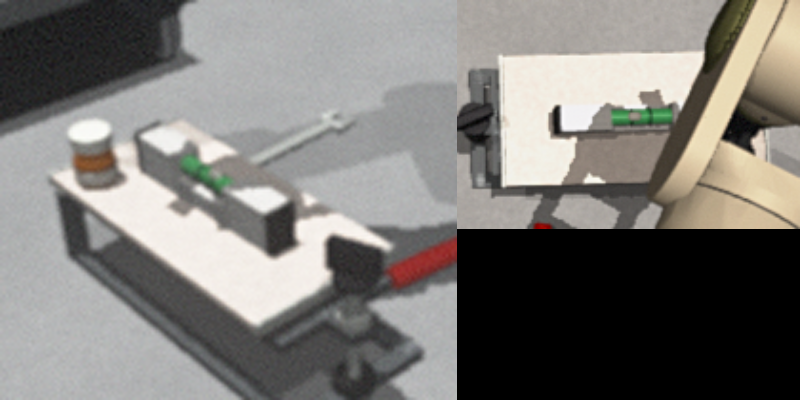

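The crop shows the vial still visible in the top view (crop 640,117), with the bubble about 8 mm to the +y side and nothing pressed. The jar is in place. I go down and press.

>>> jog_arm([
  [0.001,0,-0.045],
  [0,0,-0.035],
  [0,0,-0.01],
  [0,0,-0.003],
  [0,0,0],
], hand=[0,0,0,0,0], yaw=[0,0,0,0,0])

```text
time_s: 15.18
position: [0.5119, -0.1191, 0.1695]
tool_rot: [[-0.067, 0.998, 0.002], [0.998, 0.067, -0.001], [-0.001, 0.002, -1.0]]
ft_force: [-0.0, -0.4, 0.7]
grip_width: 0.0
gripper_force: 0.0
```

>>> jog_arm([
  [0,0,-0.001],
  [0,0,-0.001],
  [0,0,0],
  [0,0,0],
  [0,0,0],
], hand=[0,0,0,0,0], yaw=[0,0,0,0,0])

```text
time_s: 15.8
position: [0.5114, -0.1192, 0.1663]
tool_rot: [[-0.066, 0.998, -0.0], [0.998, 0.066, 0.0], [0.0, -0.0, -1.0]]
ft_force: [0.9, -0.1, 0.2]
grip_width: -0.0003
gripper_force: 0.0
```

>>> jog_arm([
  [0,0,-0.001],
  [0,0,-0.001],
  [0,0,-0.001],
  [0,0,0],
  [0,0,0],
], hand=[0,0,0,0,0], yaw=[0,0,0,0,0])

```text
time_s: 16.42
position: [0.5115, -0.1188, 0.164]
tool_rot: [[-0.066, 0.998, 0.001], [0.998, 0.066, 0.0], [0.0, 0.001, -1.0]]
ft_force: [-1.9, 3.4, 9.0]
grip_width: 0.0001
gripper_force: 4.0
```

>>> jog_arm([
  [0,0,-0.0005],
  [0,0,0],
  [0,0,0],
  [0,0,0],
  [0,0,0],
], hand=[0,0,0,0,0], yaw=[0,0,0,0,0])

```text
time_s: 17.05
position: [0.5115, -0.1188, 0.1639]
tool_rot: [[-0.066, 0.998, 0.001], [0.998, 0.066, 0.0], [0.0, 0.001, -1.0]]
ft_force: [-2.1, 4.7, 11.4]
grip_width: 0.0
gripper_force: 5.9
```

```bash
python3 - <<'E'
from h import *
o=env.observe(); print(o['time_s'],o['position'],o['ft_force'])
for i in range(2): print(bub('top',dbg='t3.png'))
o=env.observe(); print(o['position'],o['ft_force'])
a=cv2.imread('pics/t2.png');b=cv2.imread('pics/t3.png')
im=np.vstack([a,b,cv2.resize(shot('top')[150:270,260:440],(385,257))[:,:,::-1].repeat(2,1)[:,:770] if 0 else cv2.resize(shot('top')[180:230,300:400],(770,300),interpolation=cv2.INTER_CUBIC)[:,:,::-1]])
cv2.imwrite('pics/n1.png',im)
E
```

```text
17.05 [ 0.51154874 -0.11875879  0.16389767] [-2.14370753  4.65081264 11.3678716 ]
(np.float64(-5.087301587301582), (np.float64(-21.75), np.float64(34.75)), (np.float64(-6.75), np.float64(34.75)), 92)
(np.float64(-4.719696969696969), (np.float64(-22.0), np.float64(34.75)), (np.float64(-7.25), np.float64(34.75)), 92)
[ 0.51153288 -0.11873642  0.16389407] [-2.50307796  4.39170799 11.90877672]
```

View pics/n1.png

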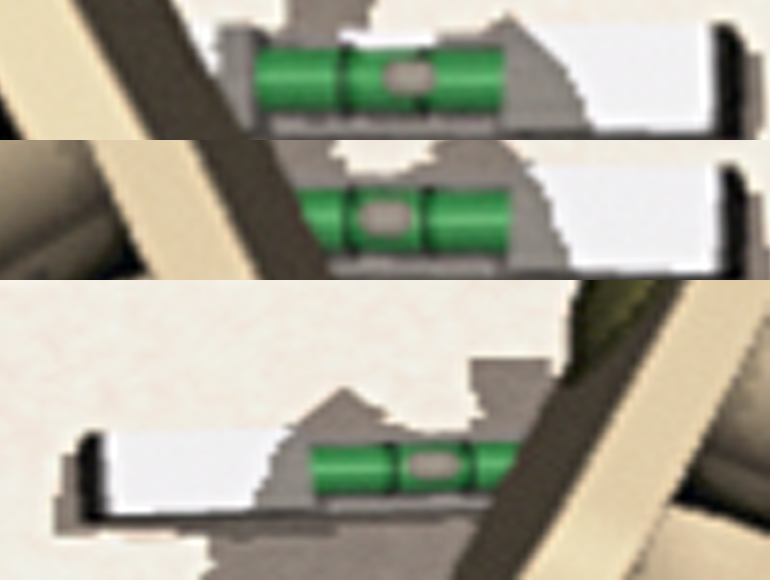

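The crop shows the bubble between the rings while pressed at about 11.5 N: rings at 392 and 470, bubble at 434, so within 1 mm of centre. It moved about 8 mm on pressing, so the shelf is fully down. I hold briefly, recheck and hand in.

>>> jog_arm([
  [0,0,0],
  [0,0,0],
  [0,0,0],
  [0,0,0],
  [0,0,0],
], hand=[0,0,0,0,0], yaw=[0,0,0,0,0])

```text
time_s: 17.82
position: [0.5115, -0.1188, 0.1639]
tool_rot: [[-0.066, 0.998, 0.001], [0.998, 0.066, 0.0], [0.0, 0.001, -1.0]]
ft_force: [-2.4, 5.3, 11.9]
grip_width: -0.0002
gripper_force: 5.9
```

```bash
python3 - <<'E'
from h import *
c=[]
im=cv2.resize(shot('top')[180:230,300:400],(770,300),interpolation=cv2.INTER_CUBIC)
p=im[178:192].mean(0)[310:500]; r,g=p[:,0],p[:,1]
b=np.nonzero(r>100)[0]+310; d=np.nonzero(g<75)[0]+310
print(b.min(),b.max(),b.mean(),d.tolist(), env.observe()['ft_force'])
E
```

```text
310 458 422.89830508474574 [] [-2.14396932  5.05021948 11.79393684]
```

```bash
python3 -c "
from rig import env
print(env.close_job())"
```

```text
the job is handed in; nothing more can be done
None
```

I handed the job in with the level lengthwise mid-shelf and the gripper still pressing on it at about 12 N. In the last clear view the bubble was within 1 mm of the middle, the shelf appeared fully down, and I had not touched the jar.

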